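Load the bench battery charger and set its current slider

TASK

Put the cordless-tool battery packs on charge: first move the slider of the grey control unit all the way down to its off end (where the printed bars are shortest); then, while it stays off, fit every battery pack lying on the table onto a shoe of the bench charger, any pack on any shoe, sliding each fully home until the detent clicks in and holds it. When all the packs are home, wake them by running the slider right up to the opposite end and leaving it there for about five seconds, then bring it back down until it stands level with the tip of the brass index clip, and leave the tools lying around where they are.

Things in the scene. Friction and masses are not known exactly. Their poses are not given: they have to be found in the camera images.
- charger: bench charger, fixed to the table: grey base plate 300 mm wide (y), its top 18 mm above the table (it stands on feet), with four alike shoes side by side, 80 mm apart. Origin on the table under the middle of the row of home places. +x = the way packs are pushed on (away from the robot); plate reaches 100 mm to -x; black housing, top 52 mm above the table, its face 27.6 mm to +x, is the end stop. +y = left
- bay_1 (a point): leftmost shoe: where a pack's centre is when fully home (43 mm above the table); axes as the charger's. Set a pack on the flat plate in front, centre 62 to 70 mm before this point (-x), and slide it along +x, feet gliding on the plate; it can't go on from above. A sprung steel detent at this point's x, y stands 4 mm out of the rail, takes up to 8 N to ride over, and clicks in under the pack at home
- bay_2 (a point): second shoe from the left, the same. Each shoe has a black T rail: flange 22 mm wide, 4.5 mm thick, its underside 7.5 mm and top 12 mm above the plate, on a 9 mm wide stem; a pointed nose begins 28 mm before this point (-x), full width from 17 mm before it. A pack has 2 mm play to each side and 2.5 mm upward on it
- bay_3 (a point): third shoe from the left, the same
- bay_4 (a point): rightmost shoe, the same
- slider (a joint): position of the slider's grip along its track, m: 0 = off end (hard stop), 0.10 = the other end (hard stop). Value grows along +y of the slider unit. It needs about 2 N to move and stays where it is left
- slider_grip (a point): centre of the slider's black upright grip, half-way up: 24 mm (x) by 16 mm (y, along the track) by 33 mm high. It slides along y on the grey control unit (fixed to the table, 74 x 156 mm, top 28 mm above the table). Axes are the unit's; +y points away from the off end, away from the robot
- index_tip (a point): tip of the flat brass index clip (12 mm wide, 2 mm thick) on the right-hand edge of the control unit's top, 18.5 mm beside the slot line in +x. Axes as the control unit's. The slider is set right when its grip's centre is level with this tip, that is, at the same y in these axes
- bench_grinder: bench grinder with a lamp, fixed between the robot and the charger; an obstacle, always in the same place: it fills x 0.20 to 0.45 m, y -0.13 to 0.20 m up to 0.29 m above the table (its lamp head, up to 0.35 m high, reaches x 0.52 m at y 0.12 m); keep gripper and arm clear, passing over or behind it
- pack_1_mid (a point): centre of a battery pack, half-way up: black block 54 mm long (x), 50 mm high, 0.35 kg; the upper 31 mm is 36 mm wide (y), the grey feet below it (lowest 19 mm) are 40 mm wide over all. A channel underneath along x, open at both ends, takes the charger's T rail; either end may go first. Stands upright, heaviest at the foot, underside 25 mm below this centre; grip across the 36 mm. All packs are alike; None at the start: not there
- pack_2_mid (a point): a battery pack like pack_1
- pack_3_mid (a point): a battery pack like pack_1
- pack_4_mid (a point): a battery pack like pack_1
- tape_measure: bystander, leave alone: tape measure standing on its edge, 34 x 78 x 64 mm; origin at the middle of its underside
- screwdriver: bystander, leave alone: screwdriver with red handle lying on the table, 216 mm long; origin at the middle of its underside
- wrench: bystander, leave alone: adjustable wrench lying on the table, 164 mm long; origin at the middle of its underside
There are look-alikes about, which are no part of the job. Leave any blue look-alike of the part that bears pack_3_mid alone.

How it is judged:
By the outcome, as a careful person would: the job done as asked, in the order asked, and still so for the second after the job is handed in, with the robot touching nothing.
Of pack_1, pack_2, pack_3, pack_4 only 3 to 4 are there at a start; the rules pass over those that are not, and their reading is None.
At some moment in a run one of pack_1, pack_2, pack_3, pack_4 may be knocked a few centimetres aside while the robot is not near it.
Once in a run the grip may slacken for a moment while it holds something.
It also fails if it takes over 210 s, if anything falls off the work surface, if the arm or the gripper's body presses on something with over 40 N, if the wrist force passes 120 N, or if a joint passes its speed limit or range.

ROBOT

A 7-joint arm with a two-finger parallel gripper is mounted at the origin on a cart in front of the work surface, level with it; the furniture and walls round the work are solid. World frame = base frame: x ahead of the robot, y to its left, z up, the work surface at z = 0. Lengths are in m, angles in rad, forces in N, time in s.
With the tool pointing down it reaches from about 0.425 to 1.025 m from the base axis. Payload 9.4 kg.
Tool frame: the origin (TCP) lies on the mounting face of the last link; the fingertips stand 186 mm ahead of it and the grasp point (between the pads) lies 167 mm ahead of it; z points along the fingers, y is the line along which they close (so a half turn about z gives the same grasp; the last joint's range is limited). The gripper opens to 93 mm and grips with 3 to 60 N. Pads are 15 mm wide; open, the fingers measure 128 mm over their backs; the gripper's body (75 mm by 188 mm) begins 65 mm behind the grasp point.
Start: joints at [-1.394, 0.599, -0.003, 1.599, 0.002, 0.943, -0.08], TCP at [0.182, 0.702, 0.405] pointing down, gripper open.
Joint ranges: [-2.57, 2.57], [-0.35, 1.97], [-1.29, 1.29], [0.11, 2.56], [-1.05, 4.19], [0.11, 1.86], [-2.63, 2.63]. Speed limits (rad/s): [2.22, 2.22, 3.01, 3.01, 3.14, 3.14, 3.14].

INTERFACE

Orientations are given as a unit quaternion [w, x, y, z].
In Python, from rig import get_obs, capture, job gives the robot as it stands.
- The arm moves only by the tool carry_out, never from a script. Its argument "motion" is a list of rows, each a list of 3 entries, a list of its own where there are three numbers: the shift along the tool's x, y, z in m, then the turn about the tool's z in rad, then the closure in counts, from 0 (fully open) to 255 (shut). A call has exactly 5 rows; each row is the pose to reach, as a shift and turn from the pose commanded when the call began, along the tool's axes at that moment; what a row does not reach only later rows make up. A row lasts 1/8 s, in which the tool goes at most 62.5 mm and 10.7 degrees, less where a joint would pass 70% of its speed; a pose out of reach is approached as far as the arm can. A call with a gripper value outside its range is refused whole. The fingers move at their own pace and stop on an object; "grip_force" is the grip in N (left out, the last holds). Time passes only in rows, so rows that repeat a pose let the fingers close, or fill a call up. It gives the time, the measured TCP pose, the force, the opening and the grip force at its end, in the units of the state.
- get_obs(): the state, without advancing time (a new reading comes with each control period).
- capture(name): name is "side" or "top"; returns a dict with "image" (480x640x3 uint8, red, green, blue), "camera_matrix" (3x3 intrinsics, pixels), "k1" (the pictures are not rectified: a ray, as slopes to the right and down, at radius r is drawn at 1 + k1 r^2 times it, then the intrinsics apply), "xyz" and "orientation" of the camera in the world. Camera axes: x right, y up, looking along -z (the intrinsics and any distortion apply to the point x, -y, -z); pixel columns grow to the right and rows downward; lengths in m; the calibration is good to about 2 mm. A picture is of the moment at which its call begins. There is no depth.
- job.close_job(): hands the job in; it is judged then, once.
The state is a dict: "clock": time; "q": joint angles; "joint_vel": joint speeds; "effort": joint torques, N m; "eef_pos": TCP position; "eef_rot": TCP orientation; "ft_force": force on the tool from outside, world axes, zero at the start; "ft_torque": the same for the moment, N m; "gripper_width": finger opening in m; "grip_force": force on a finger pad.
Only numpy, scipy, OpenCV 4.12 (cv2) and the standard library are available. Lean on these libraries where they do the work, as an engineer would, in place of code of your own. Each camera call takes 0.05 s, during which the arm holds its last target. There are 200 camera calls.

## Working session

There is one attempt and no reset: what is moved stays moved. The work goes in short steps, Python scripts to look and compute and a tool call to move; the robot and the scene stay as the last step left them, time stands still between calls to the robot, and variables do not carry over. Pictures are saved under pics/ and viewed, at most 14 in all, crops included, and the job is handed in when it is done.

Besides the shell and the picture viewer there is one more tool, called after ">>>" by a JSON object that holds its "api" and its "payload", one argument or row to a line. carry_out: Moves the arm, as the interface text tells. Its arguments: {"type":"object","properties":{"motion":{"type":"array"},"grip_force":{"type":"number"}},"required":["motion"]}

```bash
mkdir -p pics; cat > h.py <<'E'
import numpy as np, cv2
from scipy.spatial.transform import Rotation as R
from rig import get_obs, capture, job
def rot(q): return R.from_quat([q[1],q[2],q[3],q[0]]).as_matrix()
def snap(name,fn):
    c=capture(name); cv2.imwrite('pics/'+fn+'.png',c['image'][:,:,::-1])
    np.save('pics/'+fn+'.npy',{k:c[k] for k in c},allow_pickle=True); return c
def load(fn): return np.load('pics/'+fn+'.npy',allow_pickle=True).item()
def ray(c,u,v):
    K=np.array(c['camera_matrix']); x=(u-K[0,2])/K[0,0]; y=(v-K[1,2])/K[1,1]
    rd=np.hypot(x,y); r=rd
    for _ in range(30): r=rd/(1+c['k1']*r*r)
    s=r/rd if rd>0 else 1
    return np.array(c['xyz']), rot(c['orientation'])@np.array([x*s,-y*s,-1])
def onz(c,u,v,z):
    o,d=ray(c,u,v); return o+d*(z-o[2])/d[2]
def tri(c1,p1,c2,p2):
    o1,d1=ray(c1,*p1);o2,d2=ray(c2,*p2)
    A=np.stack([d1,-d2],1); t=np.linalg.lstsq(A,o2-o1,rcond=None)[0]
    a=o1+d1*t[0]; b=o2+d2*t[1]; return (a+b)/2, np.linalg.norm(a-b)
def proj(c,p):
    q=rot(c['orientation']).T@(np.array(p)-np.array(c['xyz'])); x,y=q[0]/-q[2],-q[1]/-q[2]
    f=1+c['k1']*(x*x+y*y); K=np.array(c['camera_matrix']); return K[0,0]*x*f+K[0,2],K[1,1]*y*f+K[1,2]
def crop(fn,out,x0,y0,x1,y1,s):
    im=cv2.imread('pics/'+fn+'.png')[y0:y1,x0:x1]; cv2.imwrite('pics/'+out+'.png',cv2.resize(im,None,fx=s,fy=s,interpolation=cv2.INTER_CUBIC))
E
python3 - <<'E'
from h import *
np.set_printoptions(precision=4,suppress=True)
for n in('side','top'):
    c=snap(n,n+'0'); print(n,c['xyz'],c['orientation'],c['camera_matrix'],c['k1'])
o=get_obs(); print(o)
E
```

```text
side [0.3654 1.0631 0.7002] [-0.106  -0.0454  0.4698  0.8752] [[505.7066   0.     320.6931]
 [  0.     505.7066 237.931 ]
 [  0.       0.       1.    ]] 0.0035672380489161076
top [0.4512 0.0827 1.278 ] [-0.698  -0.0428  0.0325  0.7141] [[540.101    0.     325.7878]
 [  0.     540.101  244.1975]
 [  0.       0.       1.    ]] -0.02252165382675965
{'clock': 0.1, 'q': array([-1.3937,  0.6001, -0.0025,  1.6   ,  0.0018,  0.9429, -0.0798]), 'joint_vel': array([-0.0002, -0.0039,  0.001 , -0.0023, -0.0004,  0.0011, -0.0001]), 'effort': array([  0.0058, -76.6553,   1.502 , -25.2938,  -0.0524,   0.0136,
         0.0001]), 'eef_pos': array([0.182 , 0.7016, 0.4039]), 'eef_rot': array([-0.    ,  0.1265,  0.992 , -0.0007]), 'ft_force': array([-0.1497, -0.2968,  0.5097]), 'ft_torque': array([0.0369, 0.0403, 0.0138]), 'grip_force': 0.0, 'gripper_width': 0.09302462208988779}
```

View pics/side0.png

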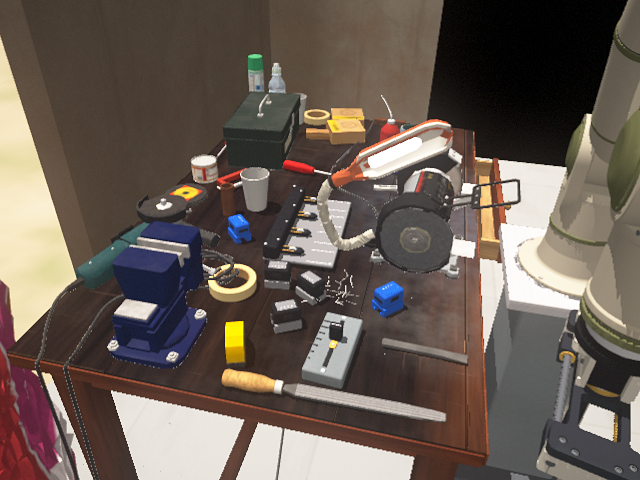

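View pics/top0.png

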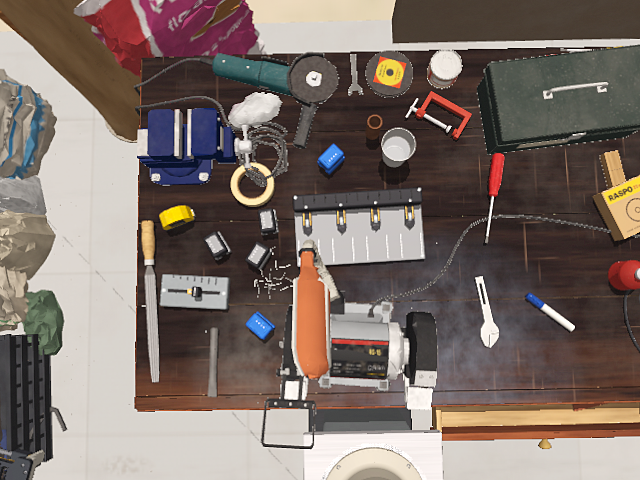

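Side view: three black packs at about (277,272), (310,286), (287,315), blue look-alikes at (238,228) and (388,297), the control unit at (333,347) and the charger at (307,230). The top view shows the same: packs at (268,221), (217,245), (259,256), slider unit (195,292), charger (360,228). Next I'll enlarge both.

```bash
python3 - <<'E'
from h import *
crop('top0','top0c',150,180,310,320,5)
crop('side0','side0c',220,180,380,300,5)
crop('side0','side0d',255,255,375,390,4.4)
crop('top0','top0d',285,180,435,275,5.3)
E
```

```text
(no output)
```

View pics/top0c.png

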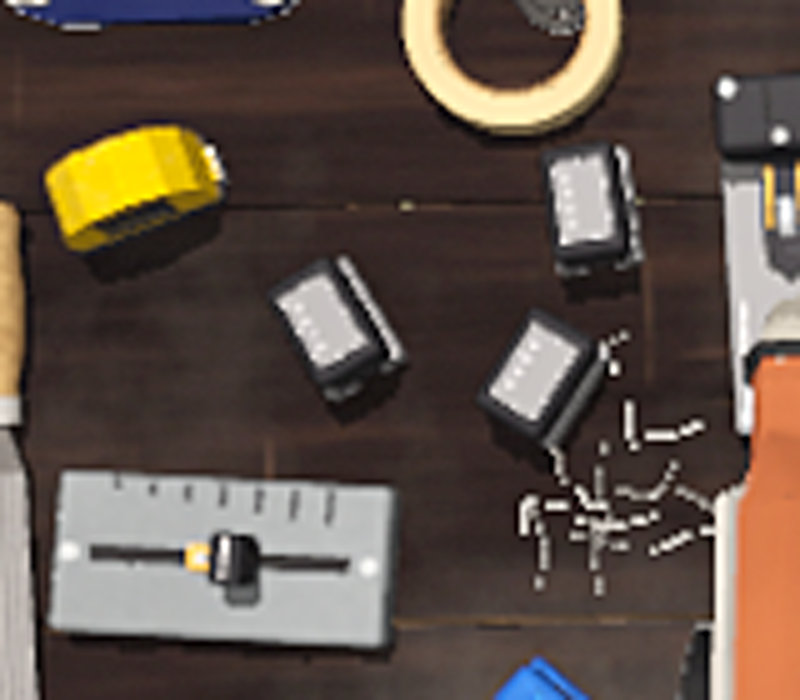

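View pics/side0c.png

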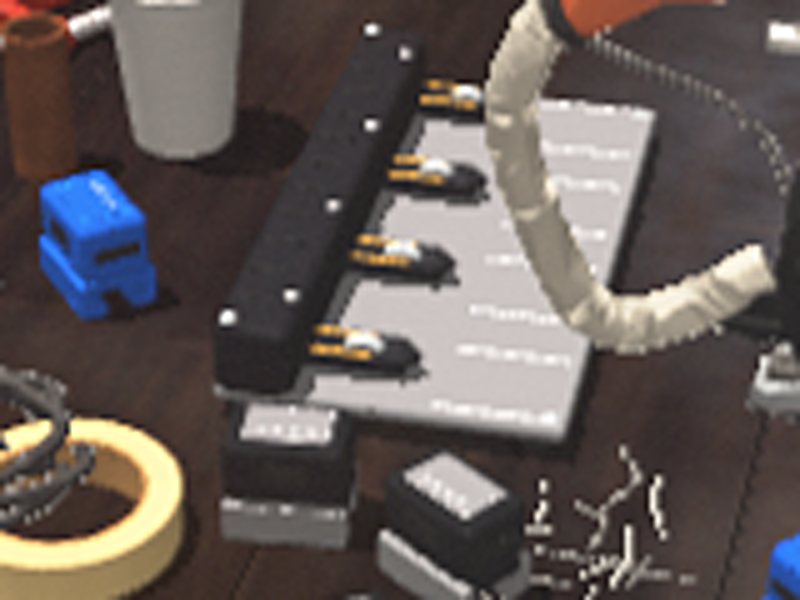

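View pics/side0d.png

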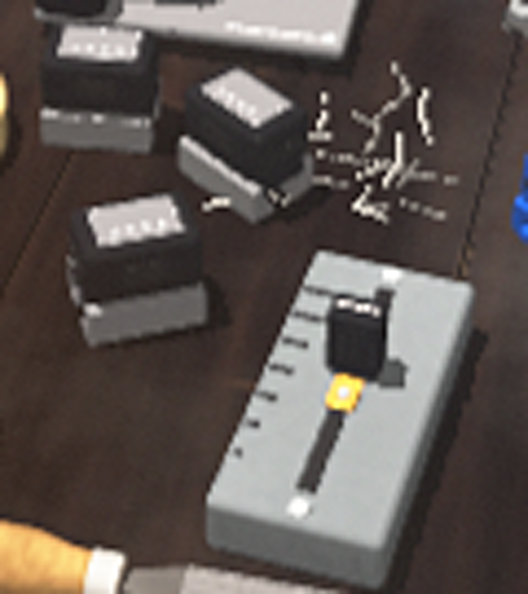

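View pics/top0d.png

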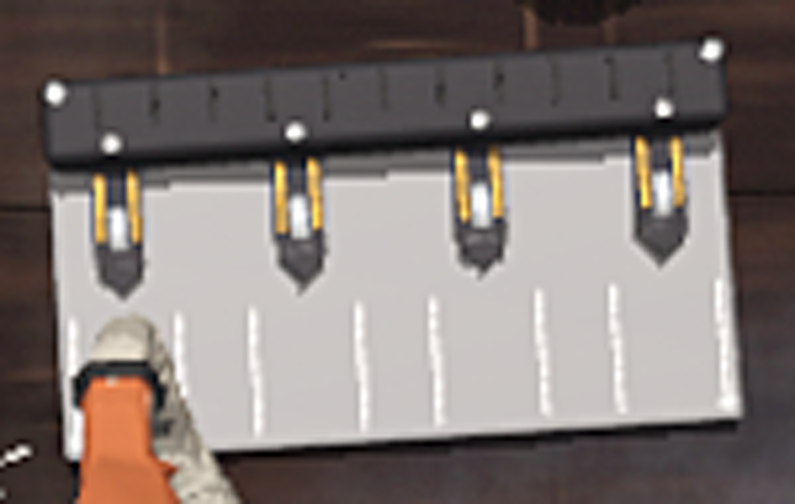

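```bash
cat > m1.py <<'E'
from h import *
np.set_printoptions(precision=4,suppress=True)
T=load('top0');S=load('side0')
tc=lambda u,v:(150+u/5-.4,180+v/5-.4); td=lambda u,v:(285+u/5.3-.4,180+v/5.3-.4)
sc=lambda u,v:(220+u/5-.4,180+v/5-.4); sd=lambda u,v:(255+u/4.4-.4,255+v/4.4-.4)
for n,a,b in [('A',tc(585,198),sd(100,43)),('B',tc(537,370),sd(247,97)),('C',tc(330,328),sd(135,222)),('grip',tc(235,545),sd(358,305)),('yel',tc(197,555),sd(343,393)),
 ('slotL',tc(70,551),sd(299,507)),('slotR',tc(369,566),sd(391,274)),('n1',td(123,297),sc(422,358)),('n2',td(302,290),sc(455,275)),('n3',td(483,272),sc(487,185)),
 ('d1',td(119,228),sc(362,343)),('d2',td(299,215),sc(403,250)),('d3',td(482,205),sc(435,168)),('d4',td(662,192),sc(467,93)),
 ('scrL',td(55,93),sc(227,318)),('scrR',td(712,50),sc(372,30)),('s2',td(295,132),sc(333,205))]:
    print(n,*tri(T,a,S,b))
for n,p in [('A',[(545,150),(612,143),(632,255),(560,265)]),('B',[(535,310),(595,350),(548,445),(480,400)]),('C',[(272,297),(330,258),(385,352),(328,392)])]:
    P=np.array([onz(T,*tc(*q),.05)[:2] for q in p]); l=(P[2]+P[3]-P[0]-P[1])/2; w=(P[1]-P[0]+P[2]-P[3])/2
    print(n,P.mean(0),np.linalg.norm(l),np.linalg.norm(w),np.degrees(np.arctan2(-l[1],-l[0])),np.degrees(np.arctan2(-w[0],w[1])))
for n,p in [('unit',[(65,470),(397,487),(385,648),(50,628)])]: print([onz(T,*tc(*q),.028)[:2] for q in p])
print('plate',[onz(T,*td(*q),.018)[:2] for q in [(740,417),(68,460),(725,130),(52,190)]])
E
python3 m1.py
```

```text
A [0.6428 0.2339 0.0504] 0.002030999310825309
B [0.5635 0.2568 0.0502] 0.002641985791082955
C [0.5877 0.3528 0.0481] 0.0021154678252327365
grip [0.4842 0.3927 0.0602] 0.006934913516763927
yel [0.4826 0.4173 0.0337] 0.0033307363411790424
slotL [0.4865 0.4777 0.0301] 0.0020094355831283416
slotR [0.4768 0.3384 0.0303] 0.0015039240502126327
n1 [0.6066 0.141  0.0279] 0.0008886518084837026
n2 [0.6096 0.0623 0.0229] 0.0031483201675181816
n3 [ 0.614  -0.0177  0.0268] 0.0008390655192851295
d1 [0.6359 0.1419 0.0318] 0.0008142154456247025
d2 [0.6387 0.0625 0.0332] 0.00257169068351357
d3 [ 0.6423 -0.0178  0.0326] 0.00048619200794772807
d4 [ 0.6455 -0.0969  0.0335] 0.0015101775411873629
scrL [0.6923 0.1676 0.0529] 0.0017326914170176628
scrR [ 0.7044 -0.1183  0.0526] 0.0014344479526674872
s2 [0.6726 0.0638 0.0542] 0.001070392585291954
A [0.6414 0.2332] 0.05355096729828046 0.03226374737154722 8.089072346282283 -174.37445626142699
B [0.562  0.2559] 0.04819171570886309 0.03548870107430663 -29.5455938841044 145.31912140410773
C [0.588  0.3528] 0.051134795403575316 0.03185814869954778 30.050098749372033 -146.42673788871915
[array([0.5252, 0.4812]), array([0.5139, 0.3258]), array([0.4397, 0.3316]), array([0.4521, 0.4875])]
plate [array([ 0.5477, -0.1295]), array([0.5356, 0.167 ]), array([ 0.6759, -0.1281]), array([0.6562, 0.1722])]
```

Heights check out: pack tops are near 50 mm, the detents near 33 mm and the grip top near 60 mm. The bars are shortest at the world +y end. I'll move the slider first.

```bash
cat >> h.py <<'E'
def go(x,y,z,yaw):
    "shift in tool axes to bring grasp point to xyz with tool-y at world angle yaw (deg, mod 180)"
    o=get_obs(); M=rot(o['eef_rot']); p=np.array(o['eef_pos'])+M@[0,0,.167]
    s=M.T@(np.array([x,y,z])-p); cur=np.degrees(np.arctan2(M[1,1],M[0,1])); t=(yaw-cur+90)%180-90
    print('shift',s.round(4),'turn',round(-np.radians(t),3),'| grasp pt',p.round(4),'yaw',round(cur,2),'q7',o['q'][6].round(2),'w',round(o['gripper_width'],4),'F',np.round(o['ft_force'],1),'t',round(o['clock'],2))
E
python3 -c "
from h import *
go(.484,.393,.20,86)"
```

```text
shift [-0.3698 -0.2226  0.0373] turn -0.184 | grasp pt [0.1819 0.7014 0.2369] yaw 75.46 q7 -0.08 w 0.093 F [-0.1 -0.3  0.5] t 0.1
```

>>> {"api": "carry_out", "payload": {
  "motion": [
    [[-0.37,-0.223,0.037],-0.184,100],
    [[-0.37,-0.223,0.037],-0.184,100],
    [[-0.37,-0.223,0.037],-0.184,100],
    [[-0.37,-0.223,0.037],-0.184,100],
    [[-0.37,-0.223,0.037],-0.184,100]
  ],
  "grip_force": 20
}}

```text
clock: 0.72
eef_pos: [0.401, 0.4776, 0.3777]
eef_rot: [-0.0, 0.035, 0.999, -0.0]
ft_force: [0.0, 0.0, -0.4]
gripper_width: 0.0567
grip_force: 0.0
```

```bash
python3 -c "
from h import *
go(.484,.393,.12,86)"
```

```text
shift [-0.0887 -0.0786  0.0907] turn 0.0 | grasp pt [0.401  0.4776 0.2107] yaw 86.01 q7 0.5 w 0.0567 F [ 0.   0.  -0.4] t 0.72
```

>>> {"api": "carry_out", "payload": {
  "motion": [
    [[-0.089,-0.079,0.04],0,100],
    [[-0.089,-0.079,0.04],0,100],
    [[-0.089,-0.079,0.1],0,100],
    [[-0.089,-0.079,0.156],0,100],
    [[-0.089,-0.079,0.156],0,100]
  ]
}}

```text
clock: 1.35
eef_pos: [0.4827, 0.3937, 0.2187]
eef_rot: [-0.002, 0.035, 0.999, -0.002]
ft_force: [-0.1, -0.1, 1.5]
gripper_width: 0.0564
grip_force: 0.0
```

>>> {"api": "carry_out", "payload": {
  "motion": [
    [[0,0,0],0,220],
    [[0,0,0],0,220],
    [[0,0,0],0,220],
    [[0,0,0],0,220],
    [[0,0,0],0,220]
  ]
}}

```text
clock: 1.98
eef_pos: [0.4832, 0.3945, 0.2226]
eef_rot: [0.0, 0.035, 0.999, 0.0]
ft_force: [-0.8, 1.1, 3.8]
gripper_width: 0.0156
grip_force: 20.0
```

```bash
python3 -c "
from h import *
go(.485,.458,.054,86)"
```

```text
shift [0.0027 0.0633 0.0017] turn 0.0 | grasp pt [0.4833 0.3946 0.0556] yaw 86.01 q7 0.66 w 0.0156 F [-0.8  1.1  3.8] t 1.98
```

>>> {"api": "carry_out", "payload": {
  "motion": [
    [[0,0.015,0],0,220],
    [[0,0.03,0],0,220],
    [[0,0.043,0],0,220],
    [[0,0.054,0],0,220],
    [[0,0.06,0],0,220]
  ]
}}

```text
clock: 2.6
eef_pos: [0.4874, 0.4545, 0.2226]
eef_rot: [0.0, 0.035, 0.999, -0.0]
ft_force: [0.2, -2.8, 6.4]
gripper_width: 0.0159
grip_force: 20.0
```

>>> {"api": "carry_out", "payload": {
  "motion": [
    [[0,0.002,0],0,220],
    [[0,0.004,0],0,220],
    [[0,0.005,0],0,220],
    [[0,0.006,0],0,220],
    [[0,0.006,0],0,220]
  ]
}}

```text
clock: 3.22
eef_pos: [0.4879, 0.4574, 0.2226]
eef_rot: [-0.001, 0.036, 0.999, -0.003]
ft_force: [-2.2, -10.2, 13.6]
gripper_width: 0.0162
grip_force: 20.0
```

```bash
python3 -c "
from h import *
go(.485,.458,.054,86)"
```

```text
shift [0.0028 0.0013 0.0016] turn -0.002 | grasp pt [0.4877 0.4565 0.0556] yaw 85.91 q7 0.61 w 0.0162 F [ -2.2 -10.2  13.6] t 3.23
```

>>> {"api": "carry_out", "payload": {
  "motion": [
    [[0,-0.002,0],0,100],
    [[0,-0.002,0],0,100],
    [[0,-0.002,-0.06],0,100],
    [[0,-0.002,-0.12],0,100],
    [[0.06,0.05,-0.18],0,100]
  ]
}}

```text
clock: 3.85
eef_pos: [0.4554, 0.4912, 0.3828]
eef_rot: [0.002, 0.038, 0.999, 0.001]
ft_force: [0.2, 1.2, -0.4]
gripper_width: 0.0558
grip_force: 0.0
```

```bash
python3 - <<'E'
from h import *
snap('top','top1');snap('side','side1')
a=cv2.imread('pics/top1.png')[175:325,145:305]; b=cv2.imread('pics/side1.png')[250:400,250:410]
cv2.imwrite('pics/m1.png',np.hstack([cv2.resize(i,None,fx=2.5*1.0,fy=2.5*1.0,interpolation=cv2.INTER_CUBIC)for i in(a,b)]))
go(.5635,.2568,.042,60)
E
```

```text
shift [-0.1297 -0.2371  0.1736] turn 0.46 | grasp pt [0.4487 0.5    0.2176] yaw 86.37 q7 0.55 w 0.0565 F [-1.5  0.1 -0.4] t 3.95
```

View pics/m1.png

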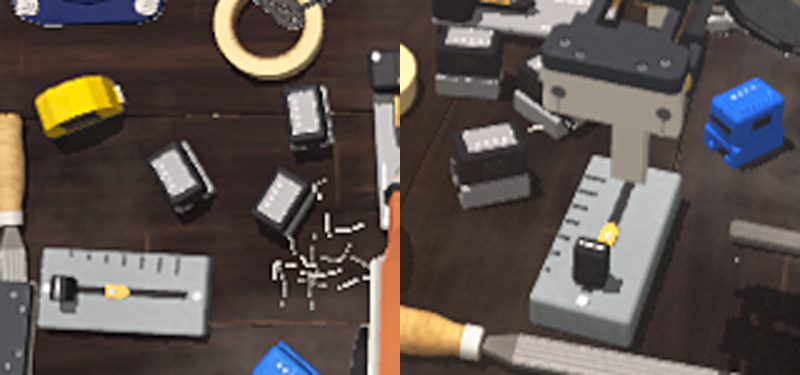

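```bash
python3 - <<'E'
from h import *
a=cv2.imread('pics/top1.png')[268:312,158:233]; b=cv2.imread('pics/side1.png')[312:388,300:366]
a=cv2.resize(a,None,fx=6,fy=6,interpolation=cv2.INTER_CUBIC);b=cv2.resize(b,None,fx=5,fy=5,interpolation=cv2.INTER_CUBIC)
h=np.zeros((380,780,3),np.uint8);h[:264,:450]=a;h[:380,450:780]=b;cv2.imwrite('pics/m2.png',h)
E
```

```text
(no output)
```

View pics/m2.png

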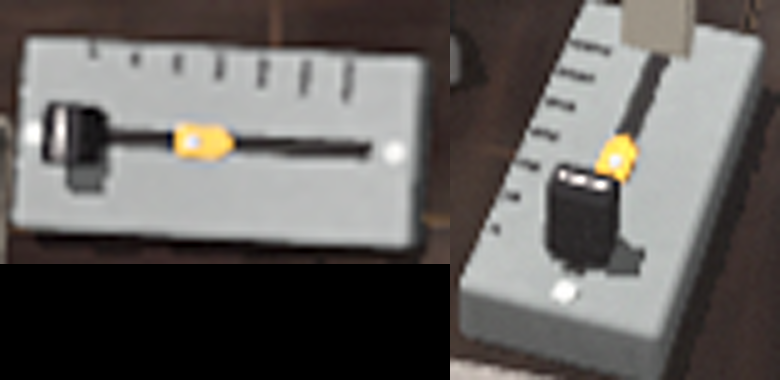

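>>> {"api": "carry_out", "payload": {
  "motion": [
    [[-0.06,-0.12,-0.01],0.2,0],
    [[-0.1,-0.18,0.02],0.4,0],
    [[-0.13,-0.237,0.06],0.53,0],
    [[-0.13,-0.237,0.08],0.53,0],
    [[-0.13,-0.237,0.1],0.53,0]
  ]
}}

```text
clock: 4.58
eef_pos: [0.5666, 0.2456, 0.2792]
eef_rot: [0.001, 0.296, 0.955, 0.0]
ft_force: [0.1, 0.2, 0.3]
gripper_width: 0.0925
grip_force: 0.0
```

```bash
python3 - <<'E'
from h import *
T=load('top1');S=load('side1')
t=lambda u,v:(158+u/6-.4,268+v/6-.4); s=lambda u,v:(300+(u-450)/5-.4,312+v/5-.4)
print('tip',tri(T,t(235,144),S,s(620,134)),onz(T,*t(235,144),.03))
print('screw',tri(T,t(190,142),S,s(616,160)),onz(T,*t(190,142),.03))
print('end',onz(T,*t(173,142),.03))
print('griptop',tri(T,t(75,118),S,s(585,178)))
go(.5628,.2562,.042,58)
E
```

```text
tip (array([0.48205366, 0.4002761 , 0.03084006]), np.float64(0.0008465877479376727)) [0.48165402 0.40043334 0.03      ]
screw (array([0.48165677, 0.41668743, 0.0340365 ]), np.float64(0.002090150444286768)) [0.48279668 0.41791089 0.03      ]
end [0.4829376  0.42451692 0.03      ]
griptop (array([0.48836742, 0.45304824, 0.06005293]), np.float64(0.007303604374215165))
shift [0.0095 0.0063 0.0702] turn -0.043 | grasp pt [0.5669 0.2456 0.1122] yaw 55.55 q7 0.54 w 0.0925 F [0.1 0.2 0.3] t 4.58
```

>>> {"api": "carry_out", "payload": {
  "motion": [
    [[0.01,0.006,0.01],-0.04,70],
    [[0.01,0.006,0.02],-0.04,70],
    [[0.01,0.006,0.04],-0.04,70],
    [[0.01,0.006,0.058],-0.04,70],
    [[0.01,0.006,0.07],-0.04,70]
  ],
  "grip_force": 40
}}

```text
clock: 5.2
eef_pos: [0.5602, 0.2592, 0.2089]
eef_rot: [-0.0, 0.276, 0.961, 0.0]
ft_force: [-0.1, 0.1, 0.3]
gripper_width: 0.0676
grip_force: 0.0
```

>>> {"api": "carry_out", "payload": {
  "motion": [
    [[0,0,0],0,70],
    [[0,0,0],0,200],
    [[0,0,0],0,200],
    [[0,0,0],0,200],
    [[0,0,0],0,200]
  ]
}}

```text
clock: 5.82
eef_pos: [0.5607, 0.2585, 0.2101]
eef_rot: [0.0, 0.276, 0.961, 0.0]
ft_force: [0.4, 0.4, 2.3]
gripper_width: 0.0358
grip_force: 40.0
```

```bash
python3 -c "
from h import *
go(.64,.20,.10,92)"
```

```text
shift [-0.0982 -0.0075 -0.0568] turn -0.595 | grasp pt [0.5608 0.2585 0.0431] yaw 57.93 q7 0.56 w 0.0358 F [0.4 0.4 2.3] t 5.83
```

>>> {"api": "carry_out", "payload": {
  "motion": [
    [[0,0,-0.04],0,200],
    [[-0.02,0,-0.085],-0.15,200],
    [[-0.06,-0.004,-0.087],-0.3,200],
    [[-0.095,-0.007,-0.087],-0.45,200],
    [[-0.098,-0.0075,-0.087],-0.6,200]
  ],
  "grip_force": 50
}}

```text
clock: 6.45
eef_pos: [0.6414, 0.1969, 0.2965]
eef_rot: [0.0, -0.02, 1.0, -0.001]
ft_force: [-0.8, 0.5, -3.6]
gripper_width: 0.0358
grip_force: 50.0
```

```bash
python3 -c "
from h import *
go(.64,-.1,.13,92.3)
go(.5795,-.1001,.10,92.3)"
```

```text
shift [ 0.0137 -0.2963 -0.    ] turn 0.001 | grasp pt [0.6416 0.1966 0.1295] yaw 92.35 q7 1.11 w 0.0358 F [-0.8  0.5 -3.6] t 6.45
shift [ 0.0742 -0.2939  0.0299] turn 0.001 | grasp pt [0.6416 0.1966 0.1295] yaw 92.35 q7 1.11 w 0.0358 F [-0.8  0.5 -3.6] t 6.45
```

>>> {"api": "carry_out", "payload": {
  "motion": [
    [[0.003,-0.06,0],0,200],
    [[0.006,-0.12,0],0,200],
    [[0.008,-0.18,0],0,200],
    [[0.02,-0.24,0],0,200],
    [[0.05,-0.294,0],0,200]
  ]
}}

```text
clock: 7.08
eef_pos: [0.6014, -0.0983, 0.2963]
eef_rot: [0.0, -0.02, 1.0, -0.0]
ft_force: [0.3, -0.4, -2.9]
gripper_width: 0.0355
grip_force: 50.0
```

```bash
python3 -c "
from h import *
go(.5795,-.1001,.064,92.3)"
```

```text
shift [ 0.022  -0.0009  0.0653] turn -0.001 | grasp pt [ 0.6014 -0.0983  0.1293] yaw 92.25 q7 1.52 w 0.0355 F [ 0.3 -0.4 -2.9] t 7.08
```

>>> {"api": "carry_out", "payload": {
  "motion": [
    [[0.022,-0.001,0.01],0,200],
    [[0.022,-0.001,0.04],0,200],
    [[0.022,-0.001,0.06],0,200],
    [[0.022,-0.001,0.065],0,200],
    [[0.022,-0.001,0.068],0,200]
  ]
}}

```text
clock: 7.7
eef_pos: [0.5796, -0.0976, 0.2288]
eef_rot: [-0.0, -0.02, 1.0, -0.0]
ft_force: [0.1, 0.9, -3.3]
gripper_width: 0.0355
grip_force: 50.0
```

```bash
python3 - <<'E'
from h import *
snap('top','top2');snap('side','side2')
go(.5795,-.1001,.061,92.3)
crop('top2','top2c',285,170,445,290,5)
E
```

```text
shift [ 0.0003 -0.0025  0.0011] turn 0.0 | grasp pt [ 0.5797 -0.0976  0.0621] yaw 92.31 q7 1.49 w 0.0358 F [-0.1 -0.2 -3.6] t 7.8
```

View pics/top2c.png

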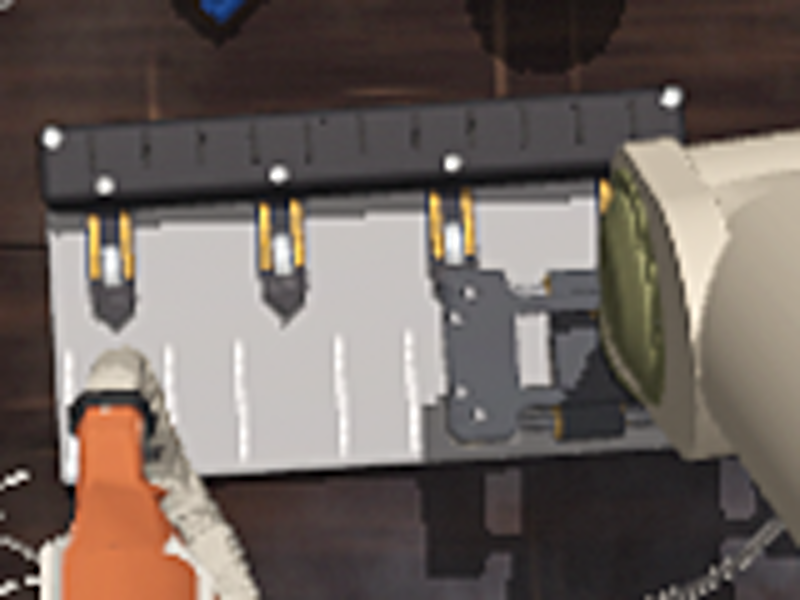

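>>> {"api": "carry_out", "payload": {
  "motion": [
    [[0,-0.0025,0],0,200],
    [[0,-0.0025,0.001],0,200],
    [[0,-0.0025,0.002],0,200],
    [[0,-0.0025,0.002],0,200],
    [[0,-0.0025,0.002],0,200]
  ]
}}

```text
clock: 8.43
eef_pos: [0.5797, -0.1004, 0.2281]
eef_rot: [0.001, -0.02, 1.0, -0.0]
ft_force: [-3.3, -1.1, 10.5]
gripper_width: 0.0355
grip_force: 50.0
```

```bash
python3 -c "
from h import *
go(.6454,-.0975,.061,92.3)"
```

```text
shift [-0.0656  0.0004  0.0002] turn -0.0 | grasp pt [ 0.5799 -0.1005  0.0611] yaw 92.28 q7 1.49 w 0.0355 F [-3.3 -1.1 10.5] t 8.43
```

>>> {"api": "carry_out", "payload": {
  "motion": [
    [[-0.008,0,-0.001],0,200],
    [[-0.016,0,-0.001],0,200],
    [[-0.023,0,-0.001],0,200],
    [[-0.03,0,-0.001],0,200],
    [[-0.035,0,-0.001],0,200]
  ]
}}

```text
clock: 9.05
eef_pos: [0.6051, -0.0991, 0.2286]
eef_rot: [-0.013, -0.02, 1.0, -0.001]
ft_force: [-26.5, 0.5, 32.5]
gripper_width: 0.0355
grip_force: 50.0
```

>>> {"api": "carry_out", "payload": {
  "motion": [
    [[0.012,0,-0.001],0,200],
    [[0.016,0,-0.001],0,200],
    [[0.016,0,-0.001],0,200],
    [[0.016,0,-0.001],0,200],
    [[0.016,0,-0.001],0,200]
  ]
}}

```text
clock: 9.68
eef_pos: [0.599, -0.0993, 0.2285]
eef_rot: [0.0, -0.02, 1.0, 0.0]
ft_force: [0.2, -0.7, -3.8]
gripper_width: 0.0358
grip_force: 50.0
```

```bash
python3 -c "
from h import *
go(.6454,-.0975,.061,92.3)
snap('side','side3')
crop('side3','side3c',255,180,375,270,6)"
```

```text
shift [-0.0464 -0.      0.0005] turn 0.0 | grasp pt [ 0.599  -0.0993  0.0615] yaw 92.31 q7 1.49 w 0.0358 F [ 0.2 -0.7 -3.8] t 9.68
```

View pics/side3c.png

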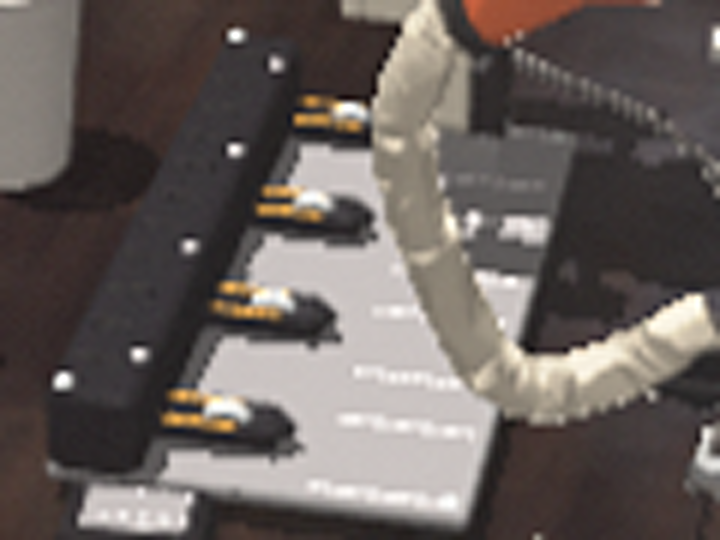

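>>> {"api": "carry_out", "payload": {
  "motion": [
    [[-0.002,0,0],0,200],
    [[-0.004,0,0],0,200],
    [[-0.005,0,0],0,200],
    [[-0.006,0,0],0,200],
    [[-0.006,0,0],0,200]
  ]
}}

```text
clock: 10.35
eef_pos: [0.6047, -0.0991, 0.2288]
eef_rot: [0.0, -0.02, 1.0, -0.0]
ft_force: [-0.7, 0.4, -3.1]
gripper_width: 0.0356
grip_force: 50.0
```

>>> {"api": "carry_out", "payload": {
  "motion": [
    [[-0.001,0,0],0,200],
    [[-0.002,0,0],0,200],
    [[-0.002,0,0],0,200],
    [[-0.002,0,0],0,200],
    [[-0.002,0,0],0,200]
  ]
}}

```text
clock: 10.98
eef_pos: [0.6065, -0.0991, 0.2287]
eef_rot: [-0.0, -0.02, 1.0, 0.0]
ft_force: [0.2, 0.1, -3.9]
gripper_width: 0.0356
grip_force: 50.0
```

```bash
python3 -c "
from h import *
go(.6454,-.0975,.061,92.3)
o=get_obs();print(o['ft_torque'],o['eef_rot'])"
```

```text
shift [-0.0389  0.      0.0007] turn 0.0 | grasp pt [ 0.6065 -0.0991  0.0617] yaw 92.3 q7 1.49 w 0.0356 F [ 0.2  0.1 -3.9] t 10.97
[0.03978289 0.0214641  0.00167712] [-2.00602528e-05 -2.00773872e-02  9.99798429e-01  2.87605168e-06]
```

>>> {"api": "carry_out", "payload": {
  "motion": [
    [[-0.002,0,0],0,200],
    [[-0.004,0,0],0,200],
    [[-0.006,0,0],0,200],
    [[-0.007,0,0],0,200],
    [[-0.007,0,0],0,200]
  ]
}}

```text
clock: 11.6
eef_pos: [0.6136, -0.0988, 0.2288]
eef_rot: [-0.0, -0.02, 1.0, -0.0]
ft_force: [-1.1, -0.2, -1.8]
gripper_width: 0.0355
grip_force: 50.0
```

```bash
python3 -c "
from h import *
go(.6454,-.0975,.061,92.3)
o=get_obs();print(o['ft_torque'],o['eef_rot'])"
```

```text
shift [-0.0319  0.      0.0008] turn 0.0 | grasp pt [ 0.6136 -0.0988  0.0618] yaw 92.3 q7 1.5 w 0.0355 F [-1.1 -0.2 -1.8] t 11.6
[ 0.00839562  0.45258501 -0.00364908] [-2.52828560e-05 -2.00971562e-02  9.99798031e-01 -2.37135131e-05]
```

>>> {"api": "carry_out", "payload": {
  "motion": [
    [[-0.003,0,0],0,200],
    [[-0.006,0,0],0,200],
    [[-0.009,0,0],0,200],
    [[-0.012,0,0],0,200],
    [[-0.012,0,0],0,200]
  ]
}}

```text
clock: 12.22
eef_pos: [0.6261, -0.0982, 0.2289]
eef_rot: [0.001, -0.02, 1.0, 0.0]
ft_force: [1.3, 0.4, -0.8]
gripper_width: 0.0359
grip_force: 50.0
```

>>> {"api": "carry_out", "payload": {
  "motion": [
    [[-0.003,0,0],0,200],
    [[-0.006,0,0],0,200],
    [[-0.009,0,0],0,200],
    [[-0.012,0,0],0,200],
    [[-0.012,0,0],0,200]
  ]
}}

```text
clock: 12.85
eef_pos: [0.6381, -0.0978, 0.2288]
eef_rot: [0.001, -0.02, 1.0, 0.0]
ft_force: [-0.1, -0.8, -2.1]
gripper_width: 0.0354
grip_force: 50.0
```

```bash
python3 -c "
from h import *
go(.6454,-.0975,.061,92.3)
o=get_obs();print(o['ft_torque'],o['eef_rot'])"
```

```text
shift [-0.0071  0.      0.0008] turn 0.0 | grasp pt [ 0.6384 -0.0978  0.0618] yaw 92.31 q7 1.5 w 0.0354 F [-0.1 -0.8 -2.1] t 12.85
[ 0.00180055 -0.1891349   0.00085297] [ 6.42937158e-04 -2.01297974e-02  9.99797168e-01  2.88562984e-06]
```

>>> {"api": "carry_out", "payload": {
  "motion": [
    [[-0.002,0,0],0,200],
    [[-0.004,0,0],0,200],
    [[-0.006,0,0],0,200],
    [[-0.007,0,0],0,200],
    [[-0.008,0,0],0,200]
  ]
}}

```text
clock: 13.48
eef_pos: [0.6442, -0.0976, 0.2284]
eef_rot: [-0.002, -0.02, 1.0, -0.0]
ft_force: [-8.3, -0.0, 2.4]
gripper_width: 0.0357
grip_force: 50.0
```

```bash
python3 -c "
from h import *
go(.6454,-.0975,.061,92.3)
o=get_obs();print(o['ft_torque'],o['eef_rot'])"
```

```text
shift [-0.0019  0.0001  0.0004] turn 0.0 | grasp pt [ 0.6435 -0.0976  0.0614] yaw 92.31 q7 1.5 w 0.0357 F [-8.3 -0.   2.4] t 13.47
[0.06780425 1.82617118 0.13374129] [-2.03888658e-03 -2.01172195e-02  9.99795545e-01 -9.75566269e-05]
```

>>> {"api": "carry_out", "payload": {
  "motion": [
    [[-0.002,0,0],0,200],
    [[-0.004,0,0],0,200],
    [[-0.006,0,0],0,200],
    [[-0.008,0,0],0,200],
    [[-0.008,0,0],0,200]
  ]
}}

```text
clock: 14.1
eef_pos: [0.6471, -0.0976, 0.2284]
eef_rot: [-0.009, -0.02, 1.0, -0.0]
ft_force: [-29.0, 1.1, 22.4]
gripper_width: 0.0356
grip_force: 50.0
```

```bash
python3 -c "
from h import *
go(.6454,-.0975,.061,92.3)
o=get_obs();print(o['ft_torque'],o['eef_rot'])"
```

```text
shift [-0.0013  0.0003  0.0004] turn -0.0 | grasp pt [ 0.6441 -0.0978  0.0614] yaw 92.27 q7 1.5 w 0.0356 F [-29.    1.1  22.4] t 14.1
[0.16605565 6.04953024 0.13679991] [-8.95240431e-03 -1.98310520e-02  9.99763165e-01 -4.45756957e-04]
```

>>> {"api": "carry_out", "payload": {
  "motion": [
    [[0.003,0,0],0,200],
    [[0.006,0,0],0,200],
    [[0.008,0,0],0,200],
    [[0.0085,0,0],0,200],
    [[0.0085,0,0],0,200]
  ]
}}

```text
clock: 14.72
eef_pos: [0.6442, -0.0978, 0.2283]
eef_rot: [-0.001, -0.02, 1.0, -0.0]
ft_force: [-6.2, -1.3, -2.9]
gripper_width: 0.0361
grip_force: 50.0
```

```bash
python3 -c "
from h import *
go(.6454,-.0975,.061,92.3)"
```

```text
shift [-0.0016  0.0003  0.0003] turn -0.0 | grasp pt [ 0.6438 -0.0978  0.0613] yaw 92.29 q7 1.5 w 0.0361 F [-6.2 -1.3 -2.9] t 14.72
```

>>> {"api": "carry_out", "payload": {
  "motion": [
    [[0,0,0],0,110],
    [[0,0,0],0,110],
    [[0,0,-0.03],0,110],
    [[0,0.03,-0.08],0,110],
    [[0,0.09,-0.1],0,110]
  ]
}}

```text
clock: 15.35
eef_pos: [0.6428, -0.0099, 0.3318]
eef_rot: [0.003, -0.018, 1.0, -0.0]
ft_force: [-0.2, 1.3, -0.3]
gripper_width: 0.0529
grip_force: 0.0
```

```bash
python3 -c "
from h import *
go(.6422,.2336,.13,98)"
```

```text
shift [-0.0067  0.2436  0.0346] turn -0.105 | grasp pt [ 0.6438 -0.01    0.1648] yaw 92.01 q7 1.4 w 0.0529 F [-0.2  1.3 -0.3] t 15.35
```

>>> {"api": "carry_out", "payload": {
  "motion": [
    [[0,0.06,0],0,70],
    [[0,0.12,0],0,70],
    [[-0.007,0.18,0],-0.09,70],
    [[-0.007,0.235,0.02],-0.09,70],
    [[-0.007,0.244,0.035],-0.09,70]
  ]
}}

```text
clock: 15.98
eef_pos: [0.6378, 0.2416, 0.2935]
eef_rot: [0.001, -0.068, 0.998, 0.002]
ft_force: [0.1, -0.6, -0.5]
gripper_width: 0.0675
grip_force: 0.0
```

```bash
python3 - <<'E'
from h import *
snap('top','top4');snap('side','side4')
a=cv2.imread('pics/top4.png')[170:290,200:440]; b=cv2.imread('pics/side4.png')[180:340,230:370]
a=cv2.resize(a,None,fx=3.3,fy=3.3,interpolation=cv2.INTER_CUBIC)
cv2.imwrite('pics/top4c.png',a)
go(.6422,.2336,.043,97)
E
```

```text
shift [-0.0039 -0.0043  0.082 ] turn 0.011 | grasp pt [0.6379 0.2373 0.125 ] yaw 97.61 q7 1.12 w 0.0677 F [-0.9 -0.8  0.1] t 16.07
```

View pics/top4c.png

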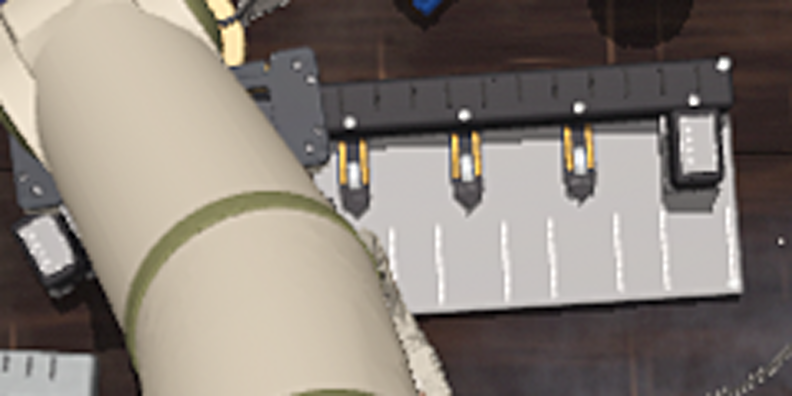

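>>> {"api": "carry_out", "payload": {
  "motion": [
    [[-0.004,-0.004,0.02],0,70],
    [[-0.004,-0.004,0.04],0,70],
    [[-0.004,-0.004,0.06],0,70],
    [[-0.004,-0.004,0.075],0,70],
    [[-0.004,-0.004,0.083],0,70]
  ]
}}

```text
clock: 16.7
eef_pos: [0.6429, 0.2322, 0.2091]
eef_rot: [-0.001, -0.065, 0.998, -0.0]
ft_force: [-0.1, 0.7, 0.6]
gripper_width: 0.0677
grip_force: 0.0
```

>>> {"api": "carry_out", "payload": {
  "motion": [
    [[0,0,0],0,70],
    [[0,0,0],0,200],
    [[0,0,0],0,200],
    [[0,0,0],0,200],
    [[0,0,0],0,200]
  ]
}}

```text
clock: 17.32
eef_pos: [0.6432, 0.2326, 0.211]
eef_rot: [0.0, -0.065, 0.998, 0.0]
ft_force: [-0.8, 1.4, 2.5]
gripper_width: 0.0356
grip_force: 50.0
```

```bash
python3 -c "
from h import *
print(onz(load('top4'),200+698/3.3-.4,170+145/3.3-.4,.068))
go(.6422,-.0176,.15,92.3)"
```

```text
[ 0.64598437 -0.09565383  0.068     ]
shift [ 0.0336 -0.248  -0.1062] turn 0.09 | grasp pt [0.6434 0.2327 0.044 ] yaw 97.47 q7 1.11 w 0.0356 F [-0.8  1.4  2.5] t 17.32
```

>>> {"api": "carry_out", "payload": {
  "motion": [
    [[0,0,-0.04],0,200],
    [[0.0,-0.03,-0.085],0.05,200],
    [[0.01,-0.09,-0.088],0.09,200],
    [[0.018,-0.15,-0.088],0.09,200],
    [[0.03,-0.21,-0.088],0.09,200]
  ]
}}

```text
clock: 17.95
eef_pos: [0.6403, 0.0184, 0.2985]
eef_rot: [-0.0, -0.02, 1.0, -0.0]
ft_force: [0.3, -0.0, -3.9]
gripper_width: 0.0359
grip_force: 50.0
```

```bash
python3 -c "
from h import *
go(.5763,-.0202,.064,92.3)"
```

```text
shift [ 0.0655 -0.0359  0.0675] turn 0.0 | grasp pt [0.6403 0.0183 0.1315] yaw 92.32 q7 1.34 w 0.0359 F [ 0.3 -0.  -3.9] t 17.95
```

>>> {"api": "carry_out", "payload": {
  "motion": [
    [[0.05,-0.03,0],0,200],
    [[0.066,-0.036,0.01],0,200],
    [[0.066,-0.036,0.04],0,200],
    [[0.066,-0.036,0.06],0,200],
    [[0.066,-0.036,0.067],0,200]
  ]
}}

```text
clock: 18.58
eef_pos: [0.5757, -0.0185, 0.2304]
eef_rot: [-0.001, -0.02, 1.0, -0.0]
ft_force: [0.1, -1.3, -2.6]
gripper_width: 0.0356
grip_force: 50.0
```

>>> {"api": "carry_out", "payload": {
  "motion": [
    [[0,0,0.0005],0,200],
    [[0,0,0.001],0,200],
    [[0,0,0.0015],0,200],
    [[0,0,0.0015],0,200],
    [[0,0,0.0015],0,200]
  ]
}}

```text
clock: 19.2
eef_pos: [0.5762, -0.0184, 0.2303]
eef_rot: [0.0, -0.02, 1.0, 0.0]
ft_force: [-0.6, 0.2, -3.3]
gripper_width: 0.0356
grip_force: 50.0
```

```bash
python3 -c "
from h import *
go(.6422,-.0176,.062,92.3)"
```

```text
shift [-0.0659 -0.0018  0.0013] turn 0.0 | grasp pt [ 0.5763 -0.0184  0.0633] yaw 92.3 q7 1.35 w 0.0356 F [-0.6  0.2 -3.3] t 19.2
```

>>> {"api": "carry_out", "payload": {
  "motion": [
    [[0,-0.0018,0.0005],0,200],
    [[-0.002,-0.0018,0.001],0,200],
    [[-0.008,-0.0018,0.001],0,200],
    [[-0.014,-0.0018,0.001],0,200],
    [[-0.018,-0.0018,0.001],0,200]
  ]
}}

```text
clock: 19.82
eef_pos: [0.5948, -0.0194, 0.2291]
eef_rot: [0.001, -0.02, 1.0, 0.0]
ft_force: [0.8, -0.4, -2.7]
gripper_width: 0.0359
grip_force: 50.0
```

>>> {"api": "carry_out", "payload": {
  "motion": [
    [[-0.004,0,0],0,200],
    [[-0.008,0,0],0,200],
    [[-0.011,0,0],0,200],
    [[-0.014,0,0],0,200],
    [[-0.015,0,0],0,200]
  ]
}}

```text
clock: 20.45
eef_pos: [0.6094, -0.0189, 0.2289]
eef_rot: [-0.0, -0.02, 1.0, 0.0]
ft_force: [-1.9, 0.3, 2.1]
gripper_width: 0.0359
grip_force: 50.0
```

```bash
python3 -c "
from h import *
go(.6422,-.0176,.062,92.3)"
```

```text
shift [-0.0328 -0.     -0.0001] turn -0.0 | grasp pt [ 0.6094 -0.0189  0.0619] yaw 92.3 q7 1.36 w 0.0359 F [-1.9  0.3  2.1] t 20.45
```

>>> {"api": "carry_out", "payload": {
  "motion": [
    [[-0.004,0,-0.0005],0,200],
    [[-0.008,0,-0.0005],0,200],
    [[-0.012,0,-0.0005],0,200],
    [[-0.016,0,-0.0005],0,200],
    [[-0.018,0,-0.0005],0,200]
  ]
}}

```text
clock: 21.08
eef_pos: [0.6276, -0.0181, 0.2295]
eef_rot: [0.0, -0.02, 1.0, 0.0]
ft_force: [-1.5, 0.0, -0.8]
gripper_width: 0.036
grip_force: 50.0
```

>>> {"api": "carry_out", "payload": {
  "motion": [
    [[-0.004,0,0],0,200],
    [[-0.008,0,0],0,200],
    [[-0.012,0,0],0,200],
    [[-0.015,0,0],0,200],
    [[-0.016,0,0],0,200]
  ]
}}

```text
clock: 21.7
eef_pos: [0.6435, -0.0175, 0.2294]
eef_rot: [0.0, -0.02, 1.0, 0.0]
ft_force: [0.4, 1.0, -3.4]
gripper_width: 0.0353
grip_force: 50.0
```

```bash
python3 -c "
from h import *
go(.6422,-.0176,.062,92.3)"
```

```text
shift [ 0.0014 -0.0001  0.0004] turn 0.0 | grasp pt [ 0.6436 -0.0175  0.0624] yaw 92.31 q7 1.37 w 0.0353 F [ 0.4  1.  -3.4] t 21.7
```

Now to the end stop.

>>> {"api": "carry_out", "payload": {
  "motion": [
    [[-0.002,0,0],0,200],
    [[-0.004,0,0],0,200],
    [[-0.006,0,0],0,200],
    [[-0.007,0,0],0,200],
    [[-0.007,0,0],0,200]
  ]
}}

```text
clock: 22.32
eef_pos: [0.646, -0.0173, 0.2292]
eef_rot: [-0.006, -0.02, 1.0, -0.001]
ft_force: [-17.7, 0.1, 12.3]
gripper_width: 0.0355
grip_force: 50.0
```

```bash
python3 -c "
from h import *
go(.6422,-.0176,.062,92.3)"
```

```text
shift [ 0.0018 -0.      0.0002] turn 0.0 | grasp pt [ 0.644  -0.0175  0.0622] yaw 92.32 q7 1.37 w 0.0355 F [-17.7   0.1  12.3] t 22.32
```

>>> {"api": "carry_out", "payload": {
  "motion": [
    [[0.005,0,0],0,200],
    [[0.0055,0,0],0,110],
    [[0.0055,0,0],0,110],
    [[0.0055,0,-0.04],0,110],
    [[0.006,0.05,-0.09],0,110]
  ]
}}

```text
clock: 22.95
eef_pos: [0.6432, 0.0233, 0.3142]
eef_rot: [-0.0, -0.017, 1.0, -0.001]
ft_force: [1.0, 1.8, 0.0]
gripper_width: 0.0529
grip_force: 0.0
```

```bash
python3 -c "
from h import *
go(.5878,.3528,.13,120)"
```

```text
shift [0.044  0.3315 0.0165] turn -0.49 | grasp pt [0.6431 0.023  0.1472] yaw 91.95 q7 1.33 w 0.0529 F [1.  1.8 0. ] t 22.95
```

>>> {"api": "carry_out", "payload": {
  "motion": [
    [[0,0.06,0],0,70],
    [[0,0.12,0],0,70],
    [[0.01,0.18,0],-0.17,70],
    [[0.025,0.24,0],-0.34,70],
    [[0.04,0.3,0],-0.51,70]
  ]
}}

```text
clock: 23.58
eef_pos: [0.5902, 0.3269, 0.3141]
eef_rot: [0.001, -0.274, 0.962, 0.0]
ft_force: [0.9, 1.0, -0.1]
gripper_width: 0.0675
grip_force: 0.0
```

```bash
python3 - <<'E'
from h import *
snap('top','top5');snap('side','side5')
a=cv2.imread('pics/top5.png')[170:330,150:430]; b=cv2.imread('pics/side5.png')[230:350,250:350]
a=cv2.resize(a,None,fx=2,fy=2,interpolation=cv2.INTER_CUBIC);b=cv2.resize(b,(267,320),interpolation=cv2.INTER_CUBIC)
cv2.imwrite('pics/m5.png',np.hstack([a,b[:,:240]]))
go(.5878,.3528,.043,121.5)
E
```

```text
shift [-0.01    0.0147  0.1045] turn 0.014 | grasp pt [0.5872 0.3343 0.1473] yaw 122.32 q7 1.3 w 0.0675 F [-0.7  0.2 -0.3] t 23.68
```

View pics/m5.png

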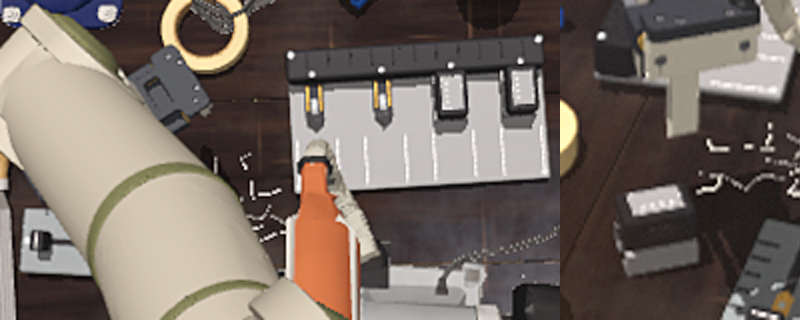

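>>> {"api": "carry_out", "payload": {
  "motion": [
    [[-0.01,0.0147,0.02],0.014,70],
    [[-0.01,0.0147,0.05],0.014,70],
    [[-0.01,0.0147,0.08],0.014,70],
    [[-0.01,0.0147,0.098],0.014,70],
    [[-0.01,0.0147,0.104],0.014,70]
  ]
}}

```text
clock: 24.3
eef_pos: [0.5914, 0.3421, 0.208]
eef_rot: [-0.001, -0.264, 0.964, -0.0]
ft_force: [0.5, -1.1, 0.3]
gripper_width: 0.0672
grip_force: 0.0
```

>>> {"api": "carry_out", "payload": {
  "motion": [
    [[0,0,0],0,70],
    [[0,0,0],0,200],
    [[0,0,0],0,200],
    [[0,0,0],0,200],
    [[0,0,0],0,200]
  ]
}}

```text
clock: 24.92
eef_pos: [0.5909, 0.344, 0.2107]
eef_rot: [0.001, -0.265, 0.964, 0.001]
ft_force: [-2.9, 5.3, 5.7]
gripper_width: 0.0355
grip_force: 50.0
```

```bash
python3 -c "
from h import *
go(.642,.16,.13,92.3)"
```

```text
shift [ 0.0505 -0.1844 -0.0867] turn 0.497 | grasp pt [0.5911 0.3444 0.0437] yaw 120.79 q7 1.22 w 0.0355 F [-2.9  5.3  5.7] t 24.93
```

>>> {"api": "carry_out", "payload": {
  "motion": [
    [[0,0,-0.04],0,200],
    [[0.005,-0.02,-0.087],0.15,200],
    [[0.02,-0.08,-0.087],0.3,200],
    [[0.035,-0.13,-0.087],0.45,200],
    [[0.05,-0.184,-0.087],0.497,200]
  ]
}}

```text
clock: 25.55
eef_pos: [0.6422, 0.1569, 0.2966]
eef_rot: [-0.0, -0.018, 1.0, -0.001]
ft_force: [-0.1, 0.1, -3.7]
gripper_width: 0.0358
grip_force: 50.0
```

```bash
python3 -c "
from h import *
go(.639,.0624,.13,92.3)
go(.5731,.0598,.13,92.3)"
```

```text
shift [ 0.0066 -0.0941 -0.0003] turn -0.004 | grasp pt [0.6422 0.1567 0.1296] yaw 92.09 q7 1.14 w 0.0358 F [-0.1  0.1 -3.7] t 25.55
shift [ 0.0725 -0.0943 -0.0003] turn -0.004 | grasp pt [0.6422 0.1567 0.1296] yaw 92.09 q7 1.14 w 0.0358 F [-0.1  0.1 -3.7] t 25.55
```

>>> {"api": "carry_out", "payload": {
  "motion": [
    [[0.003,-0.055,0],-0.004,200],
    [[0.007,-0.0943,0],-0.004,200],
    [[0.04,-0.0943,0],-0.004,200],
    [[0.07,-0.0943,0.02],-0.004,200],
    [[0.07,-0.0943,0.05],-0.004,200]
  ]
}}

```text
clock: 26.18
eef_pos: [0.574, 0.0608, 0.2469]
eef_rot: [-0.001, -0.021, 1.0, -0.001]
ft_force: [0.5, 0.8, -3.5]
gripper_width: 0.0355
grip_force: 50.0
```

>>> {"api": "carry_out", "payload": {
  "motion": [
    [[0,0,0.005],0,200],
    [[0,0,0.01],0,200],
    [[0,0,0.014],0,200],
    [[0,0,0.016],0,200],
    [[0,0,0.016],0,200]
  ]
}}

```text
clock: 26.8
eef_pos: [0.5761, 0.0619, 0.2309]
eef_rot: [0.0, -0.022, 1.0, -0.0]
ft_force: [-1.5, -0.4, -3.6]
gripper_width: 0.0358
grip_force: 50.0
```

```bash
python3 -c "
from h import *
go(.639,.0624,.0617,92.3)"
```

```text
shift [-0.0628 -0.0022  0.0022] turn 0.003 | grasp pt [0.5762 0.0619 0.0639] yaw 92.48 q7 1.21 w 0.0358 F [-1.5 -0.4 -3.6] t 26.8
```

>>> {"api": "carry_out", "payload": {
  "motion": [
    [[0,-0.002,0.001],0.003,200],
    [[0,-0.002,0.0018],0.003,200],
    [[-0.006,-0.002,0.0018],0.003,200],
    [[-0.012,-0.002,0.0018],0.003,200],
    [[-0.016,-0.002,0.0018],0.003,200]
  ]
}}

```text
clock: 27.42
eef_pos: [0.5928, 0.0606, 0.2289]
eef_rot: [0.0, -0.02, 1.0, 0.0]
ft_force: [-1.3, -0.4, -3.1]
gripper_width: 0.0356
grip_force: 50.0
```

>>> {"api": "carry_out", "payload": {
  "motion": [
    [[-0.004,0,0],0,200],
    [[-0.008,0,0],0,200],
    [[-0.011,0,0],0,200],
    [[-0.014,0,0],0,200],
    [[-0.015,0,0],0,200]
  ]
}}

```text
clock: 28.05
eef_pos: [0.6069, 0.0612, 0.2289]
eef_rot: [-0.0, -0.02, 1.0, -0.0]
ft_force: [-2.6, 0.2, -1.6]
gripper_width: 0.0354
grip_force: 50.0
```

```bash
python3 -c "
from h import *
go(.639,.0624,.0617,92.3)"
```

```text
shift [-0.0323 -0.0001  0.0001] turn 0.0 | grasp pt [0.6068 0.0612 0.0619] yaw 92.31 q7 1.23 w 0.0354 F [-2.6  0.2 -1.6] t 28.05
```

>>> {"api": "carry_out", "payload": {
  "motion": [
    [[-0.004,0,0],0,200],
    [[-0.008,0,0],0,200],
    [[-0.012,0,0],0,200],
    [[-0.016,0,0],0,200],
    [[-0.018,0,0],0,200]
  ]
}}

```text
clock: 28.68
eef_pos: [0.6254, 0.062, 0.2289]
eef_rot: [0.0, -0.02, 1.0, 0.0]
ft_force: [-1.1, 0.5, -0.9]
gripper_width: 0.0354
grip_force: 50.0
```

>>> {"api": "carry_out", "payload": {
  "motion": [
    [[-0.004,0,0],0,200],
    [[-0.008,0,0],0,200],
    [[-0.012,0,0],0,200],
    [[-0.014,0,0],0,200],
    [[-0.014,0,0],0,200]
  ]
}}

```text
clock: 29.3
eef_pos: [0.6376, 0.0625, 0.2288]
eef_rot: [-0.002, -0.02, 1.0, -0.0]
ft_force: [-8.7, -0.4, 3.9]
gripper_width: 0.0354
grip_force: 50.0
```

>>> {"api": "carry_out", "payload": {
  "motion": [
    [[-0.002,0,0],0,200],
    [[-0.004,0,0],0,200],
    [[-0.006,0,0],0,200],
    [[-0.007,0,0],0,200],
    [[-0.007,0,0],0,200]
  ]
}}

```text
clock: 29.92
eef_pos: [0.64, 0.0629, 0.2287]
eef_rot: [-0.008, -0.021, 1.0, -0.001]
ft_force: [-28.8, -1.0, 22.6]
gripper_width: 0.0357
grip_force: 50.0
```

```bash
python3 -c "
from h import *
go(.639,.0624,.0617,92.3)"
```

```text
shift [-0.0017 -0.0001  0.    ] turn 0.001 | grasp pt [0.6373 0.0624 0.0617] yaw 92.36 q7 1.25 w 0.0357 F [-28.8  -1.   22.6] t 29.93
```

>>> {"api": "carry_out", "payload": {
  "motion": [
    [[0.006,0,0],0,200],
    [[0.0085,0,0],0,110],
    [[0.0085,0,0],0,110],
    [[0.0085,0,-0.04],0,110],
    [[0.0085,0.03,-0.09],0,110]
  ]
}}

```text
clock: 30.55
eef_pos: [0.6372, 0.0901, 0.3191]
eef_rot: [-0.001, -0.018, 1.0, -0.001]
ft_force: [1.5, 0.2, 0.1]
gripper_width: 0.053
grip_force: 0.0
```

```bash
python3 -c "
from h import *
go(.487,.457,.20,86)"
```

```text
shift [ 0.1367  0.3722 -0.0484] turn 0.106 | grasp pt [0.637  0.0898 0.1521] yaw 92.06 q7 1.23 w 0.053 F [1.5 0.2 0.1] t 30.55
```

>>> {"api": "carry_out", "payload": {
  "motion": [
    [[0,0.06,-0.02],0,100],
    [[0,0.12,-0.04],0,100],
    [[0.02,0.18,-0.048],0.05,100],
    [[0.06,0.23,-0.048],0.1,100],
    [[0.09,0.285,-0.048],0.106,100]
  ]
}}

```text
clock: 31.18
eef_pos: [0.5363, 0.3718, 0.3674]
eef_rot: [0.001, 0.033, 0.999, 0.0]
ft_force: [0.5, -0.0, -0.6]
gripper_width: 0.0562
grip_force: 0.0
```

```bash
python3 - <<'E'
from h import *
snap('top','top6')
crop('top6','top6c',285,175,445,285,5)
go(.4872,.456,.20,86)
E
```

```text
shift [0.047  0.0716 0.0011] turn 0.013 | grasp pt [0.53   0.3819 0.2005] yaw 86.77 q7 0.71 w 0.0565 F [-4.2  6.4  0.7] t 31.23
```

View pics/top6c.png

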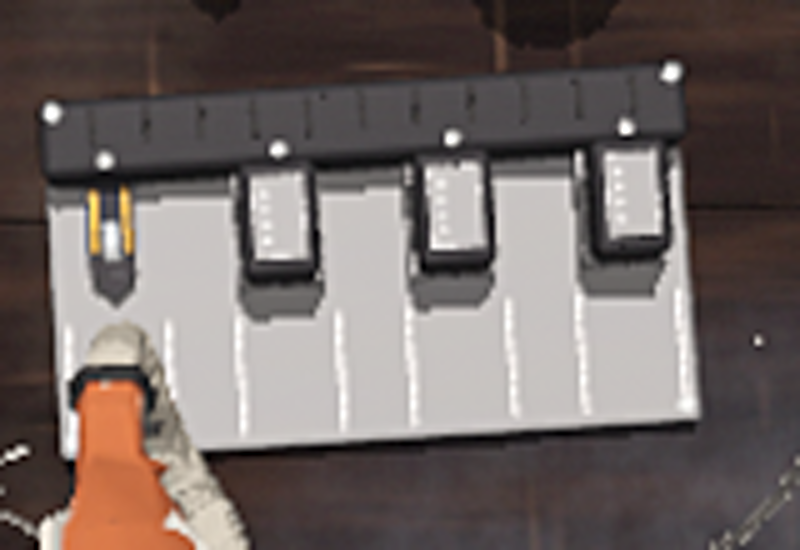

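Packs sit level against the housing in bays 2–4, with labels at (280,215), (452,205) and (630,192). That leaves the slider.

>>> {"api": "carry_out", "payload": {
  "motion": [
    [[0.046,0.072,0],0.013,80],
    [[0.046,0.072,0],0.013,80],
    [[0.046,0.072,0.04],0.013,80],
    [[0.046,0.072,0.08],0.013,80],
    [[0.046,0.072,0.08],0.013,80]
  ],
  "grip_force": 20
}}

```text
clock: 31.85
eef_pos: [0.4961, 0.444, 0.2844]
eef_rot: [-0.001, 0.04, 0.999, -0.002]
ft_force: [0.6, -1.0, -0.1]
gripper_width: 0.0637
grip_force: 0.0
```

```bash
python3 -c "
from h import *
go(.4872,.4565,.0555,86)"
```

```text
shift [0.0092 0.0127 0.0619] turn -0.009 | grasp pt [0.4955 0.4433 0.1174] yaw 85.47 q7 0.57 w 0.0637 F [ 0.6 -1.  -0.1] t 31.85
```

>>> {"api": "carry_out", "payload": {
  "motion": [
    [[0,0,0],0,80],
    [[0,0,0],0,80],
    [[0,0,0],0,80],
    [[0,0,0],0,80],
    [[0,0,0],0,80]
  ]
}}

```text
clock: 32.48
eef_pos: [0.496, 0.445, 0.2872]
eef_rot: [0.0, 0.039, 0.999, 0.0]
ft_force: [-0.1, -0.9, -0.0]
gripper_width: 0.0638
grip_force: 0.0
```

```bash
python3 -c "
from h import *
go(.4872,.4565,.0555,86)"
```

```text
shift [0.0097 0.0108 0.0647] turn -0.009 | grasp pt [0.496  0.445  0.1202] yaw 85.49 q7 0.57 w 0.0638 F [-0.1 -0.9 -0. ] t 32.48
```

>>> {"api": "carry_out", "payload": {
  "motion": [
    [[0.0097,0.0108,0.01],-0.009,80],
    [[0.0097,0.0108,0.03],-0.009,80],
    [[0.0097,0.0108,0.05],-0.009,80],
    [[0.0097,0.0108,0.062],-0.009,80],
    [[0.0097,0.0108,0.065],-0.009,80]
  ]
}}

```text
clock: 33.1
eef_pos: [0.4871, 0.4561, 0.2203]
eef_rot: [-0.001, 0.035, 0.999, -0.001]
ft_force: [0.1, -0.4, 0.1]
gripper_width: 0.0635
grip_force: 0.0
```

>>> {"api": "carry_out", "payload": {
  "motion": [
    [[0,0,0],0,220],
    [[0,0,0],0,220],
    [[0,0,0],0,220],
    [[0,0,0],0,220],
    [[0,0,0],0,220]
  ]
}}

```text
clock: 33.72
eef_pos: [0.4872, 0.4565, 0.2221]
eef_rot: [0.0, 0.035, 0.999, 0.0]
ft_force: [0.6, 0.3, 0.6]
gripper_width: 0.0184
grip_force: 0.0
```

```bash
python3 -c "
from h import *
go(.478,.358,.0555,86)"
```

```text
shift [ 0.0023 -0.0989 -0.0004] turn 0.0 | grasp pt [0.4872 0.4565 0.0551] yaw 86.0 q7 0.54 w 0.0184 F [0.6 0.3 0.6] t 33.73
```

>>> {"api": "carry_out", "payload": {
  "motion": [
    [[0,0,0],0,220],
    [[0,0,0],0,220],
    [[0,-0.01,0],0,220],
    [[0.001,-0.025,0],0,220],
    [[0.001,-0.04,0],0,220]
  ]
}}

```text
clock: 34.35
eef_pos: [0.4839, 0.4153, 0.2221]
eef_rot: [0.001, 0.035, 0.999, 0.0]
ft_force: [5.2, 1.4, -1.9]
gripper_width: 0.0162
grip_force: 20.0
```

>>> {"api": "carry_out", "payload": {
  "motion": [
    [[0,-0.015,0],0,220],
    [[0.001,-0.03,0],0,220],
    [[0.001,-0.042,0],0,220],
    [[0.001,-0.05,0],0,220],
    [[0.001,-0.055,0],0,220]
  ]
}}

```text
clock: 34.98
eef_pos: [0.4798, 0.3603, 0.222]
eef_rot: [0.001, 0.036, 0.999, 0.0]
ft_force: [7.7, 1.6, -4.0]
gripper_width: 0.0156
grip_force: 20.0
```

>>> {"api": "carry_out", "payload": {
  "motion": [
    [[0,-0.003,0],0,220],
    [[0,-0.006,0],0,220],
    [[0,-0.008,0],0,220],
    [[0,-0.01,0],0,220],
    [[0,-0.01,0],0,220]
  ]
}}

```text
clock: 35.6
eef_pos: [0.4791, 0.3548, 0.2221]
eef_rot: [0.002, 0.034, 0.999, 0.004]
ft_force: [8.6, 14.5, -14.9]
gripper_width: 0.0161
grip_force: 20.0
```

```bash
python3 -c "
from h import *
go(.478,.358,.0555,86)"
```

```text
shift [ 0.002   0.0017 -0.0004] turn 0.001 | grasp pt [0.4799 0.3561 0.0551] yaw 86.08 q7 0.61 w 0.0161 F [  8.6  14.5 -14.9] t 35.6
```

>>> {"api": "carry_out", "payload": {
  "motion": [
    [[0,0.003,0],0,220],
    [[0,0.005,0],0,220],
    [[0,0.005,0],0,220],
    [[0,0.005,0],0,220],
    [[0,0.005,0],0,220]
  ]
}}

```text
clock: 36.22
eef_pos: [0.4794, 0.3563, 0.2221]
eef_rot: [0.001, 0.035, 0.999, 0.001]
ft_force: [8.0, 3.0, -5.0]
gripper_width: 0.0155
grip_force: 20.0
```

```bash
python3 - <<'E'
from h import *
np.set_printoptions(precision=4,suppress=True,linewidth=200)
go(.478,.358,.0555,86)
for n,(x0,y0,x1,y1) in (('top1',(180,283,204,299)),('side1',(325,334,350,352))):
    im=load(n)['image'][y0:y1,x0:x1].astype(int); s=im[...,0]-im[...,2]
    print(n,x0,y0);print(s)
c=load('top1');g=c['image'].astype(int).min(2)
for (x0,y0,x1,y1) in((158,284,170,297),(217,288,230,299)):
    w=np.clip(g[y0:y1,x0:x1]-190,0,None);ys,xs=np.mgrid[y0:y1,x0:x1];u,v=(xs*w).sum()/w.sum(),(ys*w).sum()/w.sum();print(u,v,onz(c,u,v,.029))
E
```

```text
shift [ 0.002   0.0013 -0.0004] turn -0.001 | grasp pt [0.4799 0.3565 0.0551] yaw 85.94 q7 0.61 w 0.0155 F [ 8.  3. -5.] t 36.23
top1 180 283
[[  0   1  -1   0  -2   0  -2  -3  -3  -1  -1   0   0  -2  -2  -1  -2  -1  -2   0  -1  -1   0  -1]
 [ -1  -1   0   0   0   0  -1  -1   0  -1  -2   0   0  -2  -2  -1  -1  -1  -1   0  -1   0  -1   0]
 [ -1  -1   0   0   0   0   1   0   1  -1  -1   0   0   0   0   0   0  -1   0   0  -1  -1   0   0]
 [  0  -1  -1  -2  -2   0  -1  -1  -1  -3  -3  -2  -2  -1  -2  -1   0  -1   0   0  -1   0  -1  -1]
 [ -1  -1  -2  -1  -1  -2  -3  -6  -9 -10 -11  -9  -9  -8  -6  -4  -1   0   1  -1  -2  -2  -2   0]
 [ -2   0  -2  -1  -1  -3  -7  13  37  44  32  19  19  21  15  -2  -5  -2  -1   0   0  -1   0  -1]
 [  0   1   0  -1  -1  -4 -15  61 101 145 134 114 110 111  99  45 -15  -6  -1  -1  -1   0   0  -1]
 [  5   6   5   5   6   2 -14 158 142  82  74 132 152 149 147 139  50 -13  -4   0  -1   0   0  -1]
 [  5   6   7   5   4   0 -14 157 106  10 -32  77 150 144 142 146 150   7  -1   4   4   4   6   5]
 [  0  -1   1   0   0  -4 -13 155 107  43  27 110 151 146 146 152 1
[... 1915 characters left out ...]
155 169  20  -8  -5  -2  -2  -2  -2  -2  -1  -2  -1  -3   0  -2]
 [ 10   9   8   2  -7 -12  18  62 164 165 112  -5  -6  -3  -2  -2  -1  -1  -2  -2  -2  -3  -2   1  -2]
 [ 14  14   8   9  11   7   4  -6   1  92  17  -6  -3  -2  -3  -2  -2  -2  -3  -4  -5  -1  -1  -2  -2]
 [  1   2   4   6  14  16   7  -1  -3   6  -4  -3  -1   0   0  -4  -1  -1  -2  -2  -2  -1  -1  -2  -3]
 [  3   0   0  -1   1   0   1   0   2  -3  -1   0  -3  -2  -2  -3  -1  -3  -4  -2  -1  -1  -1  -3  -3]
 [  2   0   1   1  -1   0   2   2   4  -1  -1  -2  -3  -2  -2  -1  -2  -4  -1  -1  -2  -2  -2  -1  -2]]
164.25038880248835 289.6438569206843 [0.4878 0.4767 0.029 ]
223.16225165562915 292.8493377483444 [0.4775 0.3393 0.029 ]
```

>>> {"api": "carry_out", "payload": {
  "motion": [
    [[0,0,0],0,220],
    [[0,0,0],0,220],
    [[0,0,0],0,220],
    [[0,0,0],0,220],
    [[0,0,0],0,220]
  ]
}}

```text
clock: 36.85
eef_pos: [0.4795, 0.3562, 0.2221]
eef_rot: [0.001, 0.035, 0.999, 0.001]
ft_force: [7.1, 3.3, -4.5]
gripper_width: 0.0158
grip_force: 20.0
```

>>> {"api": "carry_out", "payload": {
  "motion": [
    [[0,0,0],0,220],
    [[0,0,0],0,220],
    [[0,0,0],0,220],
    [[0,0,0],0,220],
    [[0,0,0],0,220]
  ]
}}

```text
clock: 37.48
eef_pos: [0.4795, 0.3562, 0.2221]
eef_rot: [0.001, 0.035, 0.999, 0.001]
ft_force: [7.6, 3.4, -4.4]
gripper_width: 0.0162
grip_force: 20.0
```

>>> {"api": "carry_out", "payload": {
  "motion": [
    [[0,0,0],0,220],
    [[0,0,0],0,220],
    [[0,0,0],0,220],
    [[0,0,0],0,220],
    [[0,0,0],0,220]
  ]
}}

```text
clock: 38.1
eef_pos: [0.4795, 0.3562, 0.2221]
eef_rot: [0.001, 0.035, 0.999, 0.001]
ft_force: [7.8, 3.2, -5.4]
gripper_width: 0.0159
grip_force: 20.0
```

>>> {"api": "carry_out", "payload": {
  "motion": [
    [[0,0,0],0,220],
    [[0,0,0],0,220],
    [[0,0,0],0,220],
    [[0,0,0],0,220],
    [[0,0,0],0,220]
  ]
}}

```text
clock: 38.72
eef_pos: [0.4795, 0.3562, 0.2221]
eef_rot: [0.001, 0.035, 0.999, 0.001]
ft_force: [8.1, 3.0, -5.1]
gripper_width: 0.016
grip_force: 20.0
```

>>> {"api": "carry_out", "payload": {
  "motion": [
    [[0,0,0],0,220],
    [[0,0,0],0,220],
    [[0,0,0],0,220],
    [[0,0,0],0,220],
    [[0,0,0],0,220]
  ]
}}

```text
clock: 39.35
eef_pos: [0.4795, 0.3563, 0.2221]
eef_rot: [0.001, 0.035, 0.999, 0.001]
ft_force: [7.8, 2.8, -5.2]
gripper_width: 0.0158
grip_force: 20.0
```

>>> {"api": "carry_out", "payload": {
  "motion": [
    [[0,0,0],0,220],
    [[0,0,0],0,220],
    [[0,0,0],0,220],
    [[0,0,0],0,220],
    [[0,0,0],0,220]
  ]
}}

```text
clock: 39.98
eef_pos: [0.4795, 0.3562, 0.2221]
eef_rot: [0.001, 0.035, 0.999, 0.001]
ft_force: [8.2, 3.4, -5.4]
gripper_width: 0.0159
grip_force: 20.0
```

>>> {"api": "carry_out", "payload": {
  "motion": [
    [[0,0,0],0,220],
    [[0,0,0],0,220],
    [[0,0,0],0,220],
    [[0,0,0],0,220],
    [[0,0,0],0,220]
  ]
}}

```text
clock: 40.6
eef_pos: [0.4795, 0.3562, 0.2221]
eef_rot: [0.001, 0.035, 0.999, 0.001]
ft_force: [6.7, 2.5, -4.8]
gripper_width: 0.0158
grip_force: 20.0
```

```bash
python3 -c "
from h import *
go(.483,.3999,.0551,86)"
```

```text
shift [0.     0.0435 0.0001] turn -0.001 | grasp pt [0.4799 0.3565 0.0551] yaw 85.94 q7 0.61 w 0.0158 F [ 6.7  2.5 -4.8] t 40.6
```

>>> {"api": "carry_out", "payload": {
  "motion": [
    [[0,0.012,0],0,220],
    [[0,0.024,0],0,220],
    [[0,0.036,0],0,220],
    [[0,0.042,0],0,220],
    [[0,0.0435,0],0,220]
  ]
}}

```text
clock: 41.22
eef_pos: [0.4826, 0.3984, 0.222]
eef_rot: [0.001, 0.036, 0.999, -0.001]
ft_force: [7.7, -2.4, 0.9]
gripper_width: 0.0157
grip_force: 20.0
```

>>> {"api": "carry_out", "payload": {
  "motion": [
    [[0,0.0005,0],0,220],
    [[0,0.0005,0],0,220],
    [[0,0.0005,0],0,220],
    [[0,0.0005,0],0,220],
    [[0,0.0005,0],0,220]
  ]
}}

```text
clock: 41.85
eef_pos: [0.4826, 0.3985, 0.2221]
eef_rot: [0.001, 0.036, 0.999, -0.001]
ft_force: [7.4, -2.0, 0.6]
gripper_width: 0.0156
grip_force: 20.0
```

```bash
python3 -c "
from h import *
go(.483,.3999,.0551,86)"
```

```text
shift [ 0.      0.0016 -0.    ] turn -0.002 | grasp pt [0.4829 0.3983 0.0551] yaw 85.88 q7 0.57 w 0.0156 F [ 7.4 -2.   0.6] t 41.85
```

>>> {"api": "carry_out", "payload": {
  "motion": [
    [[0,0.0008,0],0,220],
    [[0,0.0016,0],0,220],
    [[0,0.0016,0],0,220],
    [[0,0.0016,0],0,220],
    [[0,0.0016,0],0,220]
  ]
}}

```text
clock: 42.48
eef_pos: [0.4827, 0.4, 0.222]
eef_rot: [0.001, 0.036, 0.999, -0.001]
ft_force: [7.3, -2.7, 0.5]
gripper_width: 0.0161
grip_force: 20.0
```

```bash
python3 -c "
from h import *
go(.483,.3999,.0551,86)"
```

```text
shift [ 0.      0.0002 -0.0001] turn -0.002 | grasp pt [0.483  0.3997 0.055 ] yaw 85.88 q7 0.57 w 0.0161 F [ 7.3 -2.7  0.5] t 42.48
```

>>> {"api": "carry_out", "payload": {
  "motion": [
    [[0,0,0],0,100],
    [[0,0,0],0,100],
    [[0,0,0],0,100],
    [[0,0,-0.05],0,100],
    [[0,0,-0.1],0,100]
  ]
}}

```text
clock: 43.1
eef_pos: [0.4809, 0.4023, 0.3224]
eef_rot: [-0.001, 0.035, 0.999, -0.001]
ft_force: [1.5, 0.7, -0.2]
gripper_width: 0.0559
grip_force: 0.0
```

>>> {"api": "carry_out", "payload": {
  "motion": [
    [[0.04,0.04,-0.03],0,100],
    [[0.06,0.1,-0.06],0,100],
    [[0.06,0.16,-0.06],0,100],
    [[0.06,0.22,-0.06],0,100],
    [[0.06,0.25,-0.06],0,100]
  ]
}}

```text
clock: 43.72
eef_pos: [0.4372, 0.6591, 0.3814]
eef_rot: [-0.001, 0.033, 0.999, 0.0]
ft_force: [0.6, 0.5, 0.4]
gripper_width: 0.0566
grip_force: 0.0
```

```bash
python3 - <<'E'
from h import *
snap('top','top7');snap('side','side7')
a=cv2.imread('pics/top7.png')[268:312,158:233]; b=cv2.imread('pics/side7.png')[312:388,300:366];d=cv2.imread('pics/top7.png')[170:330,140:440]
h=np.zeros((590,790,3),np.uint8)
for im,f,x,y in((a,6,0,0),(b,5,455,0),(d,1.4,0,290)):
    im=cv2.resize(im,None,fx=f,fy=f,interpolation=cv2.INTER_CUBIC);h[y:y+im.shape[0],x:x+im.shape[1]]=im
cv2.imwrite('pics/m7.png',h); print(get_obs()['q'],get_obs()['eef_pos'])
E
```

```text
[-0.9908969   0.70742136 -0.11926168  1.44103839  0.08971844  0.9985298
  0.37464172] [0.43672543 0.65947215 0.38053983]
```

View pics/m7.png

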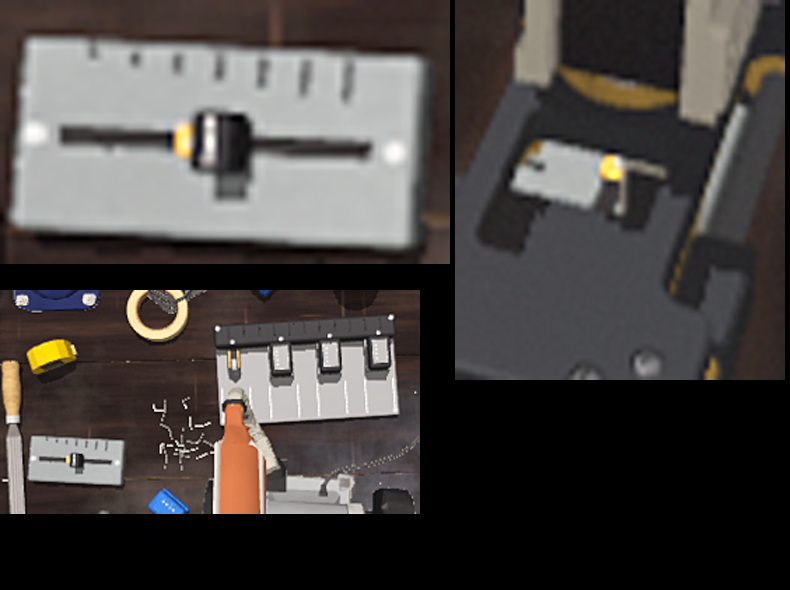

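The grip's base is centred within about 1 mm of the clip tip. The packs are all seated and the arm is clear, so I'm handing in.

```bash
python3 -c "
from h import *
print(job.close_job())"
```

```text
the job is handed in; nothing more can be done
None
```

The job is handed in: the three packs on the table went home in bays 2–4 while the slider was off, the slider was then run to its far end for about 5 s and set to within about 1 mm of the brass tip, which lay on the slot line rather than 18.5 mm beside it; I judged the packs home from the end stop and the top view, with no pull test of the detents.

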